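Open the change-gear guard held by a spring-loaded captive screw

ROBOT

A 6-joint arm with a two-finger parallel gripper is mounted at the origin on a cart in front of the work surface, level with it; the furniture and walls round the work are solid. World frame = base frame: x ahead of the robot, y to its left, z up, the work surface at z = 0. Lengths are in mm, angles in rad, forces in N, time in s.
With the tool pointing down it reaches from about 300 to 775 mm from the base axis. Payload 14.6 kg.
Tool frame: the origin (TCP) lies between the finger pads; the fingertips stand manip.tcp_to_tips ahead of it and the grasp point (between the pads) is the TCP (manip.tcp_to_tips is the distance from the TCP to the fingertips, in mm); z points along the fingers, y is the line along which they close (so a half turn about z gives the same grasp; the last joint's range is limited). The gripper opens to 85 mm and grips with 20 to 120 N. Pads are 22 mm wide; open, the fingers measure 114 mm over their backs; the gripper's body (76 mm by 85 mm) begins 54 mm behind the grasp point. The pads swing forward as they close: fully open they stand 13 mm farther back than shut.
Start: joints at [-1.324, 0.3, 1.521, -0, 1.321, -0.067], TCP at [169.764, -523.134, 250.281] pointing down, gripper open.
Joint ranges: [-3.03, 3.03], [-0.79, 2.21], [0.23, 2.52], [-1.04, 4.18], [0, 3.07], [-2.55, 2.55]. Speed limits (rad/s): [2.22, 2.22, 2.57, 3.14, 3.14, 3.14].

INTERFACE

Orientations are given as a rotation vector (axis times angle).
In Python, from rig import manip gives the robot as it stands.
- The arm moves only by the tool arm_command, never from a script. Its argument "targets" is a list of rows, each a list of 7 numbers: the turn, a rotation vector about the tool's x, y, z in rad, then the shift along the tool's x, y, z in mm, then the opening, from 0 (shut) to 1 (fully open). A call has 1 to 20 rows; each row shifts and turns the commanded pose from where the row before left it, along the tool's axes as they then stand; what a row does not reach is not made up. A row lasts 1/10 s, in which the tool goes at most 50 mm and 8.59 degrees, less where a joint would pass 70% of its speed; a pose out of reach is approached as far as the arm can. A call with a gripper value outside its range is refused whole. The fingers move at their own pace and stop on an object; the grip force is fixed at half the most. Time passes only in rows, so rows that do not move let the fingers close. It gives the time, the measured TCP pose, the force, the opening and the grip force at its end, in the units of the state.
- manip.read_state(): the state, without advancing time (a new reading comes with each control period).
- manip.snapshot(name): name is "scene" or "side" or "wrist"; returns a dict with "color" (480x640x3 uint8, red, green, blue), "K" (3x3 intrinsics, pixels), "distortion" ([k1, k2, p1, p2, k3] as OpenCV has them; the pictures are not rectified), "xyz" and "orientation" of the camera in the world. Camera axes: x right, y down, z forward; pixel columns grow to the right and rows downward; lengths in mm; the calibration is good to about 2 mm. A picture is of the moment at which its call begins. There is no depth.
- manip.hand_in(): hands the job in; it is judged then, once.
The state is a dict: "t": time; "q": joint angles; "joint_vel": joint speeds; "effort": joint torques, N m; "ee_pos": TCP position; "tool_rot": TCP orientation; "ft_force": force on the tool from outside, world axes, zero at the start; "ft_torque": the same for the moment, N m; "gripper_width": finger opening in mm; "grip_force": force on a finger pad.
Only numpy, scipy, OpenCV 4.12 (cv2) and the standard library are available. Lean on these libraries where they do the work, as an engineer would, in place of code of your own. Each camera call takes 0.05 s, during which the arm holds its last target. There are 200 camera calls.

TASK

The change gears of the turntable's blue drive box are to be changed, so open its yellow guard. Draw the knurled captive screw up against its spring until its thread catches in the collar, keep it drawn while you wind it anticlockwise until it just comes up tight and stays out by itself, then slide the guard fully open and let go. Do not force the thread, and leave everything else on the bench where it lies.

Things in the scene. Friction and masses are not known exactly. Their poses are not given: they have to be found in the camera images.
- drive_box: Blue cast gear-drive box, 112 x 230 x 56 mm (x, y, z), 136 mm wide over its foot flanges, bolted down. Origin on the bench; z up, y along the box from -106 to +124 mm (plus a 30 mm shaft stub beyond the -y end). +y is the way the guard opens. Shut, the screw's axis stands at y = +15 mm. Two steel guides, tops 64 mm above the bench, run along its long edges.
- guard: Yellow sheet guard, 93 x 137 x 4 mm, sliding in the guides on top of the box along the box's +y, 80 mm to its end stop, with about 1.5 N of drag. Origin on the screw's axis, 57 mm above the bench; the sheet's top is 5 mm higher. Origin at y = +15 mm in the box's frame when shut, +95 mm when fully open. It carries the collar and the screw; it may be drawn along by the screw's knob.
- screw: Spring-loaded captive screw with a dark knurled round knob, 38 mm across, 24 mm high. Origin in the middle of the knob, on its upright axis, 102.5 mm above the bench at rest. Weight and spring pull it down with 5 N at rest plus 0.3 N per mm of lift. Drawn straight up, it is stopped by the thread's start after about 7.5 to 11 mm, depending on its angle. Anticlockwise seen from above drives it out.
- knob_top (a point): Centre of the knob's flat top with its driver slot, 12 mm above the screw's origin. At 14 mm of lift, about 2.1 rad after the thread caught (2.2 to 3.6 rad after the start), the screw comes up against a stiff spring washer. Tight means 0.1 to 0.5 rad more: the thread takes over the load, so a hand held at that height feels its pull fall by half or more and the torque rise by about 0.1 N m.
- screw_thread: Threaded part of the screw, out of sight in the collar; origin on the axis, 37.5 mm below the knob's middle. Right-hand thread: 2.2 mm of lift per radian, 1 to 2 mm of axial play, 0.12 N m of drag. Held up with about 3 N over the spring and turned, it catches after 0.15 to 1.5 rad, unmarked; let go earlier it springs down. From tight, 0.1 rad adds some 3 N on the thread; 35 N damages it.
- collar_top (a point): Centre of the top face of the guard's steel collar (32 mm across, 27 mm high, on a 48 mm flange), on the screw's axis, 89 mm above the bench; moves with the guard. The knob's middle is 13.5 mm above it at rest and 27.5 mm above it when the screw is wound out tight.
- tip_hole (a point): Mouth of the hole in the box's top, 56 mm above the bench, in which the screw's 7 mm tip stands 12.5 mm deep when at rest. The tip bars the guard until the screw is wound out by more than 12.5 mm.
- spanner_13: Loose combination spanner, 172 mm, lying on the bench; origin at its middle. A bystander.
- masking_tape: Loose roll of masking tape, 96 mm across, 25 mm high; origin at the centre of its underside. A bystander.
- spacer_ring: Loose steel ring, 58 mm across, 10 mm high; origin at the centre of its underside. A bystander.

How it is judged:
By the outcome, as a careful person would: the job done as asked, in the order asked, and still so for the second after the job is handed in, with the robot touching nothing.
It also fails if it takes over 72 s, if anything falls off the work surface, if the arm or the gripper's body presses on something with over 40 N, if the wrist force passes 120 N, or if a joint passes its speed limit or range.

## Working session

There is one attempt and no reset: what is moved stays moved. The work goes in short steps, Python scripts to look and compute and a tool call to move; the robot and the scene stay as the last step left them, time stands still between calls to the robot, and variables do not carry over. Pictures are saved under pics/ and viewed, at most 10 in all, crops included, and the job is handed in when it is done.

Besides the shell and the picture viewer there is one more tool, called after "Emit:" in YAML: its name, and indented under it one key for each argument. arm_command: Moves the arm, as the interface text tells. Its arguments: {"type":"object","properties":{"targets":{"type":"array"}},"required":["targets"]}

```bash
mkdir -p pics && cat > h.py <<'E'
import numpy as np, cv2
from scipy.spatial.transform import Rotation as R
from rig import manip
def snap(n,f):
    s=manip.snapshot(n); cv2.imwrite('pics/'+f,s['color'][:,:,::-1]); np.save('pics/'+f+'.npy',{k:s[k] for k in s if k!='color'},allow_pickle=True); return s
def ray(s,u,v):
    p=cv2.undistortPoints(np.array([[[u,v]]],float),np.array(s['K']),np.array(s['distortion']))[0,0]
    o=np.array(s['orientation']); M=R.from_rotvec(o).as_matrix() if o.shape==(3,) else o
    return np.array(s['xyz'],float),M@np.array([p[0],p[1],1])
def at(s,u,v,z):
    c,d=ray(s,u,v); return c+d*(z-c[2])/d[2]
def load(f): return np.load('pics/'+f+'.npy',allow_pickle=True).item()
E
python3 - <<'E'
from h import *
for n in('scene','side','wrist'):
    s=snap(n,n+'0.png'); print(n,s['xyz'],s['orientation'])
a=[cv2.imread(f'pics/{n}0.png') for n in('scene','side')]
st=manip.read_state();print(st, manip.tcp_to_tips)
E
```

```text
scene [138.10514474 773.96222495 758.20333913] [-0.78634016  2.51498333 -1.13547589]
side [ 313.93894054 1110.18687967  463.95967328] [-0.37213714  2.45355508 -1.68328984]
wrist [ 238.7448648  -500.78309418  372.50415734] [ 2.34669308 -1.70569443 -0.2453213 ]
{'t': 0.15, 'q': array([-1.32359405e+00,  3.00326764e-01,  1.52141032e+00,  2.63374779e-06,
        1.32072382e+00, -6.66056515e-02]), 'joint_vel': array([-0.00046538, -0.00257844, -0.00015657,  0.0005825 ,  0.00086863,
       -0.00060371]), 'effort': array([-9.49642454e-04, -5.43666780e+01, -3.61887896e+01, -9.62109812e-05,
        3.13349527e-03, -1.93145860e-05]), 'ee_pos': array([ 169.73196361, -522.99029128,  249.87273254]), 'tool_rot': array([-3.10214655e+00, -4.90772109e-01,  1.18962291e-04]), 'ft_force': array([ 0.61535899, -0.45999814, -0.16732016]), 'ft_torque': array([ 0.00784173, -0.00775252,  0.02646044]), 'grip_force': 0.0, 'gripper_width': 85.63898564541036} 19.0
```

View pics/scene0.png

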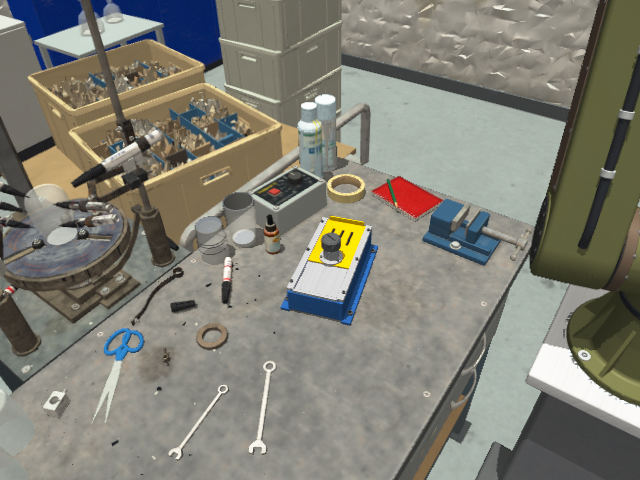

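View pics/side0.png

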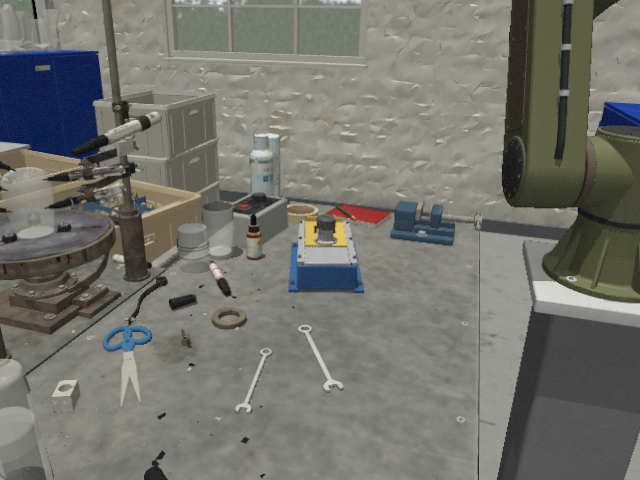

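```bash
python3 - <<'E'
from h import *
a=cv2.imread('pics/scene0.png')[170:340,250:410]; b=cv2.imread('pics/side0.png')[190:310,270:390]
cv2.imwrite('pics/c1.png',np.hstack([cv2.resize(a,(480,510),interpolation=2),cv2.resize(b,(320,320),interpolation=2) if 0 else cv2.copyMakeBorder(cv2.resize(b,(320,320),interpolation=2),0,190,0,0,0)]))
s=load('scene0.png')
print(at(s,332,240,114))
s=load('side0.png')
print(at(s,326,219,114))
E
```

```text
[559.94817119 166.29480602 114.        ]
[564.92115508 171.9459219  114.        ]
```

View pics/c1.png

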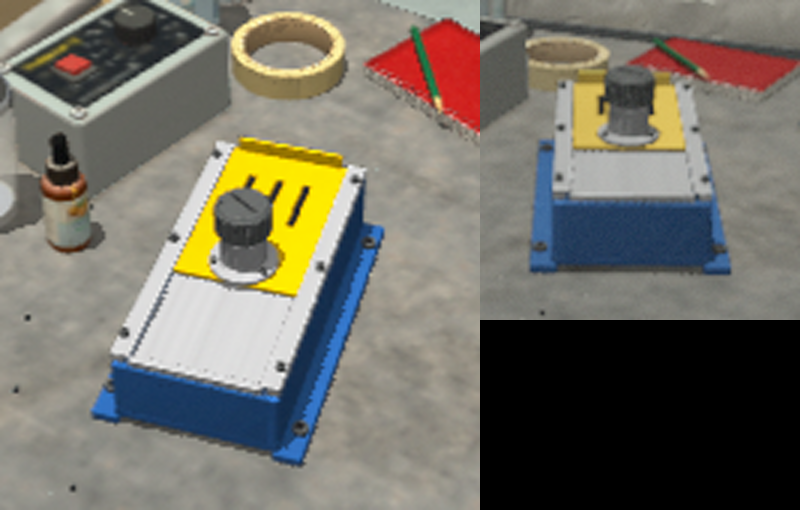

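View pics/wrist0.png

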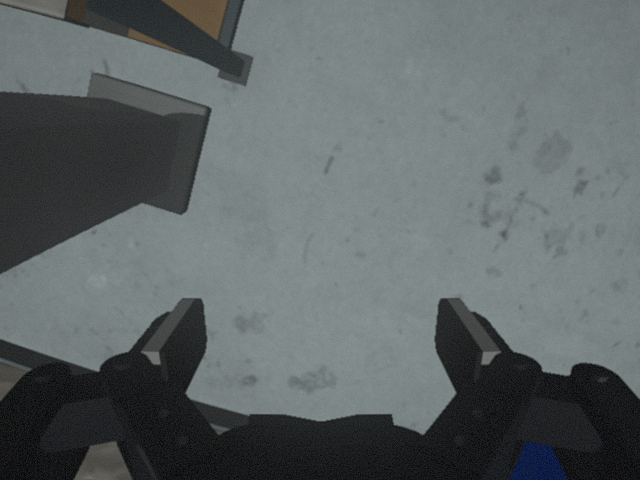

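```bash
python3 - <<'E'
from h import *
s=load('scene0.png'); s2=load('side0.png')
k1=at(s,331.3,237.7,114.5);k2=at(s2,326.2,217.4,114.5);print('knob',k1,k2)
# guides tops z=64: right front & right rear & left front & left rear
P={'rf':(280,390),'rr':(367,178),'lf':(112,360),'lr':(216,143)}
Q={n:at(s,u/3+250,v/3+170,62) for n,(u,v) in P.items()}
for n in Q: print(n,Q[n].round(1))
f=(Q['rf']+Q['lf']-Q['rr']-Q['lr']);print('yaw of +y',np.degrees(np.arctan2(f[1],f[0])), np.linalg.norm(f)/2, np.linalg.norm(Q['rf']-Q['lf']))
k=.375
P={'rf':(712,197),'rr':(688,78),'lf':(553,195),'lr':(560,78)}
Q={n:at(s2,(u-480)*k+270,v*k+190,62) for n,(u,v) in P.items()}
f=(Q['rf']+Q['lf']-Q['rr']-Q['lr']);print('yaw of +y',np.degrees(np.arctan2(f[1],f[0])), np.linalg.norm(f)/2, np.linalg.norm(Q['rf']-Q['lf']))
st=manip.read_state();print(R.from_rotvec(st['tool_rot']).as_matrix().round(3))
E
```

```text
knob [564.60833723 161.8888593  114.5       ] [566.72587962 164.01035661 114.5       ]
rf [481.4 244.8  62. ]
rr [541.8  40.3  62. ]
lf [582.9 283.   62. ]
lr [654.8  67.5  62. ]
yaw of +y 107.47967885076702 220.16953130616068 108.4182051034611
yaw of +y 107.14029349938401 241.26888362729588 110.71569358855966
[[ 0.951  0.309 -0.   ]
 [ 0.309 -0.951  0.001]
 [ 0.    -0.001 -1.   ]]
```

Emit:
arm_command:
  targets:
    - [0, 0, 0, 32.6, -29.4, 0, 1]
    - [0, 0, 0, 32.6, -29.4, 0, 1]
    - [0, 0, 0, 32.6, -29.4, 0, 1]
    - [0, 0, 0, 32.6, -29.4, 0, 1]
    - [0, 0, 0, 32.6, -29.4, 0, 1]
    - [0, 0, 0, 32.6, -29.4, 0, 1]
    - [0, 0, 0, 32.6, -29.4, 0, 1]
    - [0, 0, 0, 32.6, -29.4, 0, 1]
    - [0, 0, 0, 32.6, -29.4, 0, 1]
    - [0, 0, 0, 32.6, -29.4, 0, 1]
    - [0, 0, 0, 32.6, -29.4, 0, 1]
    - [0, 0, 0, 32.6, -29.4, 0, 1]
    - [0, 0, 0, 32.6, -29.4, 0, 1]
    - [0, 0, 0, 32.6, -29.4, 0, 1]
    - [0, 0, 0, 32.6, -29.4, 0, 1]
    - [0, 0, 0, 32.6, -29.4, 0, 1]
    - [0, 0, 0, 32.6, -29.4, 0, 1]
    - [0, 0, 0, 32.6, -29.4, 0, 1]

```text
t: 1.95
ee_pos: [565.1, 163.1, 250.0]
tool_rot: [3.103, 0.491, -0.001]
ft_force: [0.3, 0.3, 0.0]
gripper_width: 85.5
grip_force: 0.0
```

Emit:
arm_command:
  targets:
    - [0, 0, 0.143, 0, 0, 0, 1]
    - [0, 0, 0.143, 0, 0, 0, 1]
    - [0, 0, 0.143, 0, 0, 0, 1]
    - [0, 0, 0.143, 0, 0, 0, 1]
    - [0, 0, 0.143, 0, 0, 0, 1]
    - [0, 0, 0.143, 0, 0, 0, 1]
    - [0, 0, 0, 0, 0, 0, 1]
    - [0, 0, 0, 0, 0, 0, 1]
    - [0, 0, 0, 0, 0, 0, 1]

```text
t: 2.85
ee_pos: [564.5, 161.4, 250.2]
tool_rot: [3.027, -0.839, -0.0]
ft_force: [-0.4, -0.6, -0.4]
gripper_width: 85.0
grip_force: 0.0
```

```bash
python3 - <<'E'
from h import *
st=manip.read_state();print(st['t'],st['q'].round(3),st['ee_pos'],R.from_rotvec(st['tool_rot']).as_matrix().round(4),st['ft_force'],st['ft_torque'])
snap('wrist','w1.png')
E
```

```text
2.85 [0.216 0.383 1.41  0.    1.348 2.328] [564.52991708 161.37050007 250.20352859] [[ 8.573e-01 -5.148e-01 -2.000e-04]
 [-5.148e-01 -8.573e-01 -0.000e+00]
 [-1.000e-04  1.000e-04 -1.000e+00]] [-0.39717773 -0.6332829  -0.39259902] [-0.04509574 -0.0272542   0.00853264]
```

View pics/w1.png

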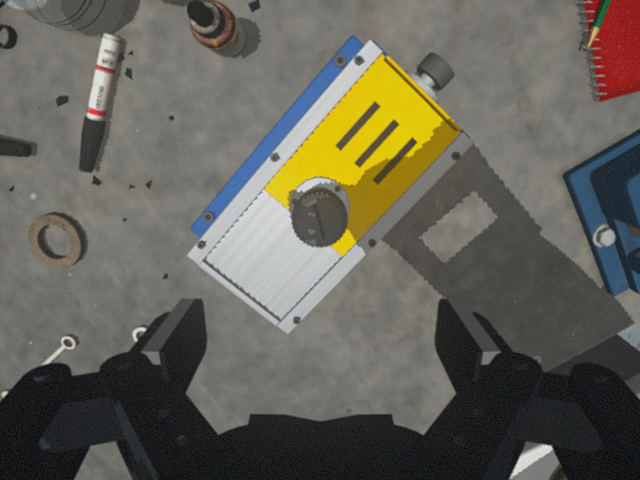

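```bash
python3 - <<'E'
from h import *
s=load('w1.png');st=manip.read_state();M=R.from_rotvec(st['tool_rot']).as_matrix()
k=at(s,319,218,114.5);print(k,M.T@(k-st['ee_pos']))
for u,v,z in [(296,223,114.5),(347,222,114.5)]: print(at(s,u,v,z))
a=at(s,196,257,64);b=at(s,376,45,64);c=at(s,287,332,64);d=at(s,467,140,64)
for f in(a-b,c-d): print(np.degrees(np.arctan2(f[1],f[0])),np.linalg.norm(f))
print(a,c,np.linalg.norm(a-c))
E
```

```text
[571.64422879 158.86978534 114.5       ] [  7.3787353   -1.54517828 135.70696394]
[576.67483233 174.00515211 114.5       ]
[559.51018615 144.07687288 114.5       ]
107.55081754241031 218.54856319121717
108.28823864697085 219.447395781805
[585.1760167  271.09431472  64.        ] [486.47921766 243.39225041  64.        ] 102.51079215378931
```

Emit:
arm_command:
  targets:
    - [0, 0, 0, 3.6, -1.7, 37, 1]
    - [0, 0, 0, 0, 0, 37, 1]
    - [0, 0, 0, 0, 0, 37, 1]
    - [0, 0, 0, 0, 0, 25, 1]
    - [0, 0, 0, 0, 0, 12, 1]
    - [0, 0, 0, 0, 0, 0, 1]
    - [0, 0, 0, 0, 0, 0, 1]

```text
t: 3.6
ee_pos: [569.1, 161.1, 103.6]
tool_rot: [-3.026, 0.843, -0.002]
ft_force: [-0.3, -0.5, 0.8]
gripper_width: 85.2
grip_force: 0.0
```

```bash
python3 - <<'E'
from h import *
s=snap('wrist','w2.png');st=manip.read_state();print(st['q'].round(3),st['ee_pos'],st['ft_force'],st['ft_torque'])
E
```

```text
[0.214 0.544 1.538 0.    1.058 2.328] [569.25136442 161.1295213  103.92754163] [ 0.00199863 -0.25411446 -0.295389  ] [-0.00669462 -0.01190666  0.03474051]
```

View pics/w2.png

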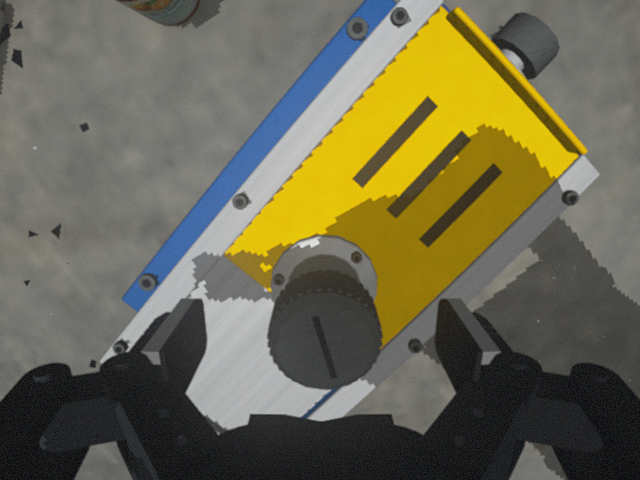

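```bash
python3 - <<'E'
from h import *
s=load('w2.png');st=manip.read_state();M=R.from_rotvec(st['tool_rot']).as_matrix()
for u,v in [(326,346),(269,346),(383,346)]:
    k=at(s,u,v,114.5);print(k,M.T@(k-st['ee_pos']))
E
```

```text
[569.74523532 159.31066407 114.5       ] [  1.38181674   1.28371633 -10.57221268]
[579.25945584 175.19440454 114.5       ] [  1.30606602 -17.23133043 -10.54206591]
[560.08579683 143.49474037 114.5       ] [  1.29820921  19.81585806 -10.60266127]
```

Emit:
arm_command:
  targets:
    - [0, 0, 0, 1.4, 1.3, 1.5, 1]
    - [0, 0, 0, 0, 0, 0, 1]
    - [0, 0, 0, 0, 0, 0, 0]
    - [0, 0, 0, 0, 0, 0, 0]
    - [0, 0, 0, 0, 0, 0, 0]
    - [0, 0, 0, 0, 0, 0, 0]
    - [0, 0, 0, 0, 0, 0, 0]
    - [0, 0, 0, 0, 0, 0, 0]

```text
t: 4.45
ee_pos: [569.2, 159.4, 101.1]
tool_rot: [-3.025, 0.844, -0.001]
ft_force: [-0.3, 2.4, 3.9]
gripper_width: 36.1
grip_force: 60.1
```

```bash
cat > st.py <<'E'
from h import *
st=manip.read_state();M=R.from_rotvec(st['tool_rot']).as_matrix()
print(st['t'],'q6',st['q'][5].round(3),st['ee_pos'].round(2),'tooly',np.arctan2(M[1,0],M[0,0]).round(3),'F',st['ft_force'].round(2),'Ftool',(M.T@st['ft_force']).round(2),'T',st['ft_torque'].round(3),st['gripper_width'].round(1),round(st['grip_force'],1))
E
python3 st.py
```

```text
Traceback (most recent call last):
  File "st.py", line 3, in <module>
    print(st['t'],'q6',st['q'][5].round(3),st['ee_pos'].round(2),'tooly',np.arctan2(M[1,0],M[0,0]).round(3),'F',st['ft_force'].round(2),'Ftool',(M.T@st['ft_force']).round(2),'T',st['ft_torque'].round(3),st['gripper_width'].round(1),round(st['grip_force'],1))
                                                                                                                                                                                                           ^^^^^^^^^^^^^^^^^^^^^^^^^
AttributeError: 'float' object has no attribute 'round'
```

Emit:
arm_command:
  targets:
    - [0, 0, 0, 0, 0, -2, 0]
    - [0, 0, 0, 0, 0, -2, 0]
    - [0, 0, 0, 0, 0, -2, 0]
    - [0, 0, 0, 0, 0, -1, 0]
    - [0, 0, 0, 0, 0, 0, 0]

```text
t: 4.95
ee_pos: [569.2, 159.3, 107.2]
tool_rot: [-3.026, 0.844, -0.0]
ft_force: [6.2, 4.7, -6.4]
gripper_width: 36.1
grip_force: 60.5
```

```bash
sed -i "s/st\['gripper_width'\].round(1)/round(st['gripper_width'],1)/" st.py; python3 st.py
```

```text
4.95 q6 2.326 [569.15 159.33 107.24] tooly -0.544 F [ 6.18  4.7  -6.41] Ftool [ 2.85 -7.22  6.41] T [ 0.846 -0.974  0.027] 36.1 60.5
```

Emit:
arm_command:
  targets:
    - [0, 0, 0, 0.2, -0.6, 0, 0]
    - [0, 0, 0, 0, 0, 0, 0]

```text
t: 5.15
ee_pos: [569.2, 159.4, 107.0]
tool_rot: [3.025, -0.844, -0.002]
ft_force: [2.9, 2.0, -6.6]
gripper_width: 36.0
grip_force: 60.6
```

```bash
python3 st.py
```

```text
5.15 q6 2.326 [569.22 159.39 106.97] tooly -0.544 F [ 2.95  1.97 -6.6 ] Ftool [ 1.51 -3.22  6.6 ] T [ 0.413 -0.446  0.039] 36.0 60.6
```

Emit:
arm_command:
  targets:
    - [0, 0, 0, 0, 0, -0.7, 0]
    - [0, 0, 0, 0, 0, 0, 0]

```text
t: 5.35
ee_pos: [569.2, 159.4, 108.2]
tool_rot: [3.026, -0.844, -0.001]
ft_force: [-0.3, 1.5, -6.7]
gripper_width: 36.2
grip_force: 60.6
```

```bash
python3 st.py
```

```text
5.35 q6 2.326 [569.24 159.42 108.19] tooly -0.544 F [-0.3   1.46 -6.67] Ftool [-1.01 -1.1   6.67] T [ 0.355 -0.212  0.01 ] 36.2 60.6
```

Emit:
arm_command:
  targets:
    - [0, 0, 0, 0, 0, -0.7, 0]
    - [0, 0, 0, 0, 0, 0, 0]

```text
t: 5.55
ee_pos: [569.2, 159.4, 109.0]
tool_rot: [3.026, -0.844, -0.001]
ft_force: [-0.6, 0.1, -7.2]
gripper_width: 36.3
grip_force: 60.6
```

```bash
python3 st.py
```

```text
5.55 q6 2.326 [569.25 159.44 109.02] tooly -0.544 F [-0.62  0.08 -7.17] Ftool [-0.57  0.25  7.17] T [ 0.245 -0.031  0.052] 36.3 60.6
```

Emit:
arm_command:
  targets:
    - [0, 0, 0, 0, 0, -0.6, 0]
    - [0, 0, 0, 0, 0, 0, 0]

```text
t: 5.75
ee_pos: [569.3, 159.4, 109.7]
tool_rot: [3.026, -0.844, -0.001]
ft_force: [-1.8, -0.1, -7.4]
gripper_width: 36.1
grip_force: 60.6
```

```bash
python3 st.py
```

```text
5.75 q6 2.326 [569.3  159.43 109.71] tooly -0.544 F [-1.83 -0.08 -7.41] Ftool [-1.52  1.01  7.41] T [0.158 0.166 0.118] 36.1 60.6
```

Emit:
arm_command:
  targets:
    - [0, 0, 0, 0, 0, -0.6, 0]
    - [0, 0, 0, 0, 0, 0, 0]

```text
t: 5.95
ee_pos: [569.3, 159.4, 110.3]
tool_rot: [3.026, -0.844, -0.001]
ft_force: [-3.5, -0.6, -7.3]
gripper_width: 36.5
grip_force: 60.6
```

```bash
python3 st.py
```

```text
5.95 q6 2.326 [569.3  159.44 110.29] tooly -0.544 F [-3.47 -0.62 -7.25] Ftool [-2.65  2.32  7.26] T [0.078 0.316 0.025] 36.5 60.6
```

Emit:
arm_command:
  targets:
    - [0, 0, 0, -0.2, 0.2, -0.6, 0]
    - [0, 0, 0, 0, 0, 0, 0]

```text
t: 6.15
ee_pos: [569.3, 159.5, 111.0]
tool_rot: [-3.026, 0.844, -0.0]
ft_force: [-1.1, 0.3, -8.3]
gripper_width: 36.2
grip_force: 60.8
```

```bash
python3 st.py
```

```text
6.15 q6 2.326 [569.25 159.45 111.  ] tooly -0.544 F [-1.06  0.31 -8.34] Ftool [-1.07  0.28  8.34] T [ 0.156  0.078 -0.019] 36.2 60.8
```

Emit:
arm_command:
  targets:
    - [0, 0, 0, 0, 0, -0.6, 0]
    - [0, 0, 0, 0, 0, 0, 0]

```text
t: 6.35
ee_pos: [569.2, 159.4, 111.3]
tool_rot: [3.026, -0.844, -0.0]
ft_force: [1.3, 0.2, -11.7]
gripper_width: 36.1
grip_force: 61.4
```

```bash
python3 st.py
```

```text
6.35 q6 2.326 [569.22 159.43 111.31] tooly -0.544 F [  1.26   0.19 -11.73] Ftool [ 0.98 -0.82 11.73] T [ 0.206 -0.271  0.068] 36.1 61.4
```

Emit:
arm_command:
  targets:
    - [0, 0, -0.1, 0, 0, 0, 0]
    - [0, 0, -0.1, 0, 0, 0, 0]
    - [0, 0, 0, 0, 0, 0, 0]

```text
t: 6.65
ee_pos: [569.4, 159.7, 111.6]
tool_rot: [-3.095, 0.535, -0.0]
ft_force: [0.2, 2.7, -11.2]
gripper_width: 36.4
grip_force: 61.5
```

```bash
python3 st.py
```

```text
6.65 q6 2.124 [569.35 159.67 111.59] tooly -0.342 F [  0.21   2.7  -11.22] Ftool [-0.71 -2.61 11.22] T [ 0.562 -0.26   0.155] 36.4 61.5
```

Emit:
arm_command:
  targets:
    - [0, 0, -0.1, 0, 0, 0, 0]
    - [0, 0, -0.1, 0, 0, 0, 0]
    - [0, 0, 0, 0, 0, 0, 0]

```text
t: 6.95
ee_pos: [569.4, 159.9, 111.9]
tool_rot: [-3.133, 0.226, -0.001]
ft_force: [0.7, 5.9, -9.3]
gripper_width: 36.0
grip_force: 61.8
```

```bash
python3 st.py
```

```text
6.95 q6 1.926 [569.45 159.91 111.89] tooly -0.144 F [ 0.66  5.85 -9.3 ] Ftool [-0.19 -5.88  9.3 ] T [ 0.811 -0.173  0.13 ] 36.0 61.8
```

Emit:
arm_command:
  targets:
    - [0, 0, -0.1, 0, -0.6, -0.5, 0]
    - [0, 0, -0.1, 0, 0, -0.2, 0]
    - [0, 0, 0, 0, 0, 0, 0]

```text
t: 7.25
ee_pos: [569.4, 160.2, 112.4]
tool_rot: [-3.14, -0.086, -0.001]
ft_force: [1.4, 3.4, -8.8]
gripper_width: 36.0
grip_force: 61.7
```

```bash
python3 st.py
```

```text
7.25 q6 1.728 [569.44 160.25 112.41] tooly 0.055 F [ 1.4   3.36 -8.79] Ftool [ 1.58 -3.28  8.79] T [ 0.69  -0.206  0.141] 36.0 61.7
```

Emit:
arm_command:
  targets:
    - [0, 0, -0.1, 0, 0, -0.2, 0]
    - [0, 0, -0.1, 0, 0, -0.2, 0]
    - [0, 0, 0, 0, 0, 0, 0]

```text
t: 7.55
ee_pos: [569.4, 160.5, 112.8]
tool_rot: [-3.116, -0.398, -0.001]
ft_force: [-0.1, 5.5, -9.2]
gripper_width: 36.1
grip_force: 61.7
```

```bash
python3 st.py
```

```text
7.55 q6 1.529 [569.4  160.53 112.83] tooly 0.254 F [-0.11  5.51 -9.16] Ftool [ 1.27 -5.35  9.16] T [ 0.908 -0.118  0.065] 36.1 61.7
```

Emit:
arm_command:
  targets:
    - [0, 0, 0, 0, -0.6, -0.5, 0]
    - [0, 0, 0, 0, 0, 0, 0]

```text
t: 7.75
ee_pos: [569.3, 160.6, 113.1]
tool_rot: [3.116, 0.396, 0.001]
ft_force: [4.3, 3.6, -12.0]
gripper_width: 36.3
grip_force: 61.6
```

```bash
python3 st.py
```

```text
7.75 q6 1.531 [569.33 160.59 113.07] tooly 0.252 F [  4.3    3.63 -12.  ] Ftool [ 5.07 -2.44 12.01] T [ 0.485 -0.615  0.026] 36.3 61.6
```

Emit:
arm_command:
  targets:
    - [0, 0, -0.1, 0.4, -0.2, -0.2, 0]
    - [0, 0, -0.1, 0, 0, -0.2, 0]
    - [0, 0, 0, 0, 0, 0, 0]

```text
t: 8.05
ee_pos: [569.3, 160.8, 113.4]
tool_rot: [-3.06, -0.709, 0.001]
ft_force: [0.1, 2.2, -12.0]
gripper_width: 36.2
grip_force: 61.7
```

```bash
python3 st.py
```

```text
8.05 q6 1.329 [569.29 160.84 113.41] tooly 0.455 F [  0.11   2.19 -12.02] Ftool [ 1.07 -1.92 12.02] T [ 0.419 -0.021  0.13 ] 36.2 61.7
```

Emit:
arm_command:
  targets:
    - [0, 0, -0.1, 0, 0, -0.2, 0]
    - [0, 0, -0.1, 0, 0, -0.2, 0]
    - [0, 0, 0, 0, 0, 0, 0]

```text
t: 8.35
ee_pos: [569.2, 161.1, 113.8]
tool_rot: [-2.975, -1.008, 0.001]
ft_force: [-2.1, 3.9, -11.0]
gripper_width: 36.4
grip_force: 61.8
```

```bash
python3 st.py
```

```text
8.35 q6 1.131 [569.19 161.06 113.84] tooly 0.654 F [ -2.12   3.93 -10.97] Ftool [ 0.71 -4.4  10.98] T [0.691 0.335 0.171] 36.4 61.8
```

Emit:
arm_command:
  targets:
    - [0, 0, -0.1, 0, -0.4, -0.2, 0]
    - [0, 0, -0.1, 0, 0, -0.2, 0]
    - [0, 0, 0, 0, 0, 0, 0]

```text
t: 8.65
ee_pos: [569.0, 161.3, 114.3]
tool_rot: [-2.86, -1.299, 0.001]
ft_force: [-2.8, 3.0, -9.7]
gripper_width: 36.3
grip_force: 61.9
```

```bash
python3 st.py
```

```text
8.65 q6 0.933 [568.99 161.32 114.34] tooly 0.852 F [-2.83  3.02 -9.74] Ftool [ 0.42 -4.11  9.74] T [0.567 0.546 0.077] 36.3 61.9
```

Emit:
arm_command:
  targets:
    - [0, 0, -0.1, 0, 0, -0.2, 0]
    - [0, 0, -0.1, 0, 0, -0.2, 0]
    - [0, 0, 0, 0, 0, 0, 0]

```text
t: 8.95
ee_pos: [568.8, 161.4, 114.7]
tool_rot: [-2.716, -1.577, 0.002]
ft_force: [-4.4, 3.9, -9.0]
gripper_width: 36.1
grip_force: 61.9
```

```bash
python3 st.py
```

```text
8.95 q6 0.733 [568.79 161.44 114.67] tooly 1.052 F [-4.44  3.93 -8.96] Ftool [ 1.22 -5.79  8.97] T [0.771 0.721 0.133] 36.1 61.9
```

Emit:
arm_command:
  targets:
    - [0, 0, -0.1, 0, -0.6, -0.2, 0]
    - [0, 0, -0.1, 0, 0, -0.1, 0]
    - [0, 0, 0, 0, 0, 0, 0]

```text
t: 9.25
ee_pos: [568.5, 161.6, 115.0]
tool_rot: [-2.546, -1.84, 0.001]
ft_force: [-3.7, 2.9, -9.7]
gripper_width: 36.2
grip_force: 61.9
```

```bash
python3 st.py
```

```text
9.25 q6 0.534 [568.49 161.58 115.03] tooly 1.252 F [-3.66  2.93 -9.71] Ftool [ 1.63 -4.38  9.71] T [0.597 0.64  0.079] 36.2 61.9
```

Emit:
arm_command:
  targets:
    - [0, 0, -0.1, 0, 0, 0, 0]
    - [0, 0, 0, 0, 0, 0, 0]

```text
t: 9.45
ee_pos: [568.3, 161.6, 114.9]
tool_rot: [-2.451, -1.964, 0.001]
ft_force: [-4.4, 4.4, -9.7]
gripper_width: 36.4
grip_force: 61.9
```

```bash
python3 st.py
```

```text
9.45 q6 0.434 [568.35 161.62 114.93] tooly 1.351 F [-4.42  4.39 -9.65] Ftool [ 3.32 -5.26  9.66] T [0.595 0.754 0.107] 36.4 61.9
```

Emit:
arm_command:
  targets:
    - [0, 0, -0.1, 0, 0, 0, 0]
    - [0, 0, 0, 0, 0, 0, 0]

```text
t: 9.65
ee_pos: [568.2, 161.7, 114.9]
tool_rot: [-2.349, -2.084, 0.002]
ft_force: [-4.8, 4.4, -9.9]
gripper_width: 36.7
grip_force: 61.9
```

```bash
python3 st.py
```

```text
9.65 q6 0.334 [568.22 161.66 114.87] tooly 1.451 F [-4.81  4.36 -9.9 ] Ftool [ 3.76 -5.28  9.9 ] T [0.611 0.863 0.121] 36.7 61.9
```

Emit:
arm_command:
  targets:
    - [0, 0, 0, 0.4, -0.5, -0.3, 0]
    - [0, 0, 0, 0, 0, 0, 0]

```text
t: 9.85
ee_pos: [568.2, 161.7, 115.4]
tool_rot: [2.351, 2.084, -0.001]
ft_force: [-2.5, -0.4, -9.1]
gripper_width: 36.3
grip_force: 62.0
```

```bash
python3 st.py
```

```text
9.85 q6 0.336 [568.17 161.74 115.37] tooly 1.451 F [-2.53 -0.39 -9.11] Ftool [-0.69 -2.46  9.11] T [ 0.061  0.578 -0.038] 36.3 62.0
```

Emit:
arm_command:
  targets:
    - [0, 0, 0, 0, -0.2, -0.2, 0]
    - [0, 0, 0, 0, 0, 0, 0]

```text
t: 10.05
ee_pos: [568.1, 161.8, 115.5]
tool_rot: [2.347, 2.088, -0.0]
ft_force: [-1.5, -1.4, -11.4]
gripper_width: 36.2
grip_force: 61.9
```

```bash
python3 st.py
```

```text
10.05 q6 0.333 [568.13 161.76 115.46] tooly 1.454 F [ -1.53  -1.4  -11.39] Ftool [-1.56 -1.35 11.39] T [-0.161  0.297 -0.108] 36.2 61.9
```

Emit:
arm_command:
  targets:
    - [0, 0, 0, 0, 0, -0.2, 0]
    - [0, 0, 0, 0, 0, 0, 0]

```text
t: 10.25
ee_pos: [568.1, 161.8, 115.6]
tool_rot: [2.346, 2.089, -0.0]
ft_force: [-1.3, -0.2, -12.6]
gripper_width: 36.3
grip_force: 61.7
```

```bash
python3 st.py
```

```text
10.25 q6 0.331 [568.11 161.79 115.58] tooly 1.455 F [ -1.32  -0.23 -12.56] Ftool [-0.38 -1.28 12.56] T [-0.221  0.115 -0.11 ] 36.3 61.7
```

Emit:
arm_command:
  targets:
    - [0, 0, -0.1, 0, 0, 0, 0]
    - [0, 0, 0, 0, 0, 0, 0]

```text
t: 10.45
ee_pos: [568.0, 161.8, 115.6]
tool_rot: [-2.236, -2.206, 0.001]
ft_force: [-1.7, -1.3, -12.7]
gripper_width: 36.0
grip_force: 61.6
```

```bash
python3 st.py
```

```text
10.45 q6 0.229 [567.97 161.82 115.57] tooly 1.557 F [ -1.72  -1.34 -12.71] Ftool [-1.36 -1.69 12.71] T [-0.29   0.316  0.117] 36.0 61.6
```

Emit:
arm_command:
  targets:
    - [0, 0, -0.1, 0, 0, 0, 0]
    - [0, 0, 0, 0, 0, 0, 0]

```text
t: 10.65
ee_pos: [567.8, 161.9, 115.5]
tool_rot: [-2.126, -2.313, 0.001]
ft_force: [-2.6, -1.9, -12.3]
gripper_width: 36.4
grip_force: 61.6
```

```bash
python3 st.py
```

```text
10.65 q6 0.131 [567.85 161.88 115.55] tooly 1.655 F [ -2.58  -1.9  -12.28] Ftool [-1.67 -2.72 12.29] T [-0.334  0.596  0.115] 36.4 61.6
```

Emit:
arm_command:
  targets:
    - [0, 0, -0.1, -0.1, -0.3, 0, 0]
    - [0, 0, 0, 0, 0, 0, 0]

```text
t: 10.85
ee_pos: [567.7, 161.8, 115.6]
tool_rot: [-2.009, -2.415, 0.001]
ft_force: [-2.4, -1.6, -12.8]
gripper_width: 36.3
grip_force: 61.5
```

```bash
python3 st.py
```

```text
10.85 q6 0.033 [567.68 161.84 115.61] tooly 1.754 F [ -2.4   -1.62 -12.85] Ftool [-1.15 -2.65 12.85] T [-0.244  0.431  0.109] 36.3 61.5
```

Emit:
arm_command:
  targets:
    - [0, 0, -0.1, 0, 0, 0, 0]
    - [0, 0, 0, 0, 0, 0, 0]

```text
t: 11.05
ee_pos: [567.6, 161.8, 115.6]
tool_rot: [-1.887, -2.511, 0.001]
ft_force: [-3.7, -1.7, -12.7]
gripper_width: 36.0
grip_force: 61.6
```

```bash
python3 st.py
```

```text
11.05 q6 -0.066 [567.59 161.82 115.63] tooly 1.853 F [ -3.67  -1.68 -12.65] Ftool [-0.59 -3.98 12.66] T [-0.375  0.729  0.095] 36.0 61.6
```

Emit:
arm_command:
  targets:
    - [0, 0, -0.1, 0, 0, 0, 0]
    - [0, 0, 0, 0, 0, 0, 0]

```text
t: 11.25
ee_pos: [567.4, 161.8, 115.6]
tool_rot: [-1.759, -2.602, 0.001]
ft_force: [-5.2, -2.2, -11.7]
gripper_width: 36.6
grip_force: 61.7
```

```bash
python3 st.py
```

```text
11.25 q6 -0.166 [567.45 161.81 115.63] tooly 1.953 F [ -5.2   -2.24 -11.69] Ftool [-0.14 -5.64 11.7 ] T [-0.418  0.908  0.078] 36.6 61.7
```

Emit:
arm_command:
  targets:
    - [0, 0, -0.1, 0, -0.5, 0, 0]
    - [0, 0, 0, 0, 0, 0, 0]

```text
t: 11.45
ee_pos: [567.3, 161.7, 115.7]
tool_rot: [-1.628, -2.687, 0.0]
ft_force: [-3.6, -1.1, -13.3]
gripper_width: 36.2
grip_force: 61.6
```

```bash
python3 st.py
```

```text
11.45 q6 -0.266 [567.26 161.7  115.72] tooly 2.052 F [ -3.61  -1.05 -13.26] Ftool [ 0.74 -3.68 13.27] T [-0.331  0.566  0.116] 36.2 61.6
```

Emit:
arm_command:
  targets:
    - [0, 0, -0.1, 0, 0, 0, 0]
    - [0, 0, 0, 0, 0, 0, 0]

```text
t: 11.65
ee_pos: [567.2, 161.6, 115.8]
tool_rot: [-1.491, -2.765, 0.001]
ft_force: [-4.7, -2.6, -10.1]
gripper_width: 36.3
grip_force: 61.8
```

```bash
python3 st.py
```

```text
11.65 q6 -0.366 [567.17 161.62 115.82] tooly 2.152 F [ -4.69  -2.64 -10.12] Ftool [ 0.36 -5.37 10.13] T [-0.361  0.821  0.111] 36.3 61.8
```

Emit:
arm_command:
  targets:
    - [0, 0, -0.08, 0, -0.3, 0, 0]
    - [0, 0, 0, 0, 0, 0, 0]

```text
t: 11.85
ee_pos: [567.1, 161.6, 115.9]
tool_rot: [-1.381, -2.822, 0.0]
ft_force: [-4.3, -0.6, -10.6]
gripper_width: 36.3
grip_force: 61.8
```

```bash
python3 st.py
```

```text
11.85 q6 -0.445 [567.07 161.56 115.93] tooly 2.232 F [ -4.28  -0.56 -10.62] Ftool [ 2.18 -3.72 10.62] T [-0.295  0.777  0.06 ] 36.3 61.8
```

Emit:
arm_command:
  targets:
    - [0, 0, -0.08, 0.1, -0.3, 0, 0]
    - [0, 0, 0, 0, 0, 0, 0]

```text
t: 12.05
ee_pos: [566.9, 161.5, 116.0]
tool_rot: [1.266, 2.875, 0.0]
ft_force: [-2.8, -1.4, -12.0]
gripper_width: 36.2
grip_force: 61.7
```

```bash
python3 st.py
```

```text
12.05 q6 -0.526 [566.93 161.48 115.96] tooly 2.312 F [ -2.84  -1.37 -11.99] Ftool [ 0.91 -3.02 11.98] T [-0.228  0.492  0.081] 36.2 61.7
```

Emit:
arm_command:
  targets:
    - [0, 0, -0.08, 0, 0, 0, 0]
    - [0, 0, 0, 0, 0, 0, 0]

```text
t: 12.25
ee_pos: [566.9, 161.5, 116.0]
tool_rot: [1.15, 2.923, 0.0]
ft_force: [-3.3, -2.0, -12.6]
gripper_width: 36.1
grip_force: 61.8
```

```bash
python3 st.py
```

```text
12.25 q6 -0.606 [566.88 161.47 115.95] tooly 2.392 F [ -3.33  -2.05 -12.58] Ftool [ 1.04 -3.77 12.58] T [-0.123  0.524  0.041] 36.1 61.8
```

Emit:
arm_command:
  targets:
    - [0, 0, -0.08, 0.1, -0.3, 0, 0]
    - [0, 0, 0, 0, 0, 0, 0]

```text
t: 12.45
ee_pos: [566.8, 161.4, 116.1]
tool_rot: [1.032, 2.966, 0.001]
ft_force: [-3.1, -1.2, -7.6]
gripper_width: 36.2
grip_force: 62.8
```

```bash
python3 st.py
```

```text
12.45 q6 -0.686 [566.76 161.38 116.07] tooly 2.472 F [-3.07 -1.23 -7.6 ] Ftool [ 1.65 -2.87  7.59] T [-0.284  0.685  0.155] 36.2 62.8
```

Emit:
arm_command:
  targets:
    - [0, 0, -0.08, 0, 0, 0, 0]
    - [0, 0, 0, 0, 0, 0, 0]

```text
t: 12.65
ee_pos: [566.7, 161.3, 116.1]
tool_rot: [0.913, 3.006, 0.0]
ft_force: [-3.8, 0.0, -8.7]
gripper_width: 36.5
grip_force: 62.8
```

```bash
python3 st.py
```

```text
12.65 q6 -0.766 [566.69 161.34 116.14] tooly 2.552 F [-3.78  0.01 -8.72] Ftool [ 3.15 -2.09  8.72] T [-0.052  0.545  0.033] 36.5 62.8
```

Emit:
arm_command:
  targets:
    - [0, 0, 0, 0.2, -0.1, 0, 0]

```text
t: 12.75
ee_pos: [566.6, 161.3, 116.2]
tool_rot: [0.914, 3.005, 0.001]
ft_force: [-1.3, -1.2, -6.9]
gripper_width: 36.6
grip_force: 63.1
```

```bash
python3 st.py; python3 - <<'E'
from h import *
for i in range(6):
    manip.snapshot('side'); s=manip.read_state(); print(s['ft_force'][2].round(2),s['ft_torque'][2].round(3),s['ee_pos'][2].round(2))
E
```

```text
12.75 q6 -0.765 [566.63 161.34 116.19] tooly 2.551 F [-1.25 -1.18 -6.9 ] Ftool [ 0.39 -1.68  6.9 ] T [-0.324  0.338  0.097] 36.6 63.1
-6.79 -0.021 116.21
-5.5 -0.083 116.21
-5.59 -0.088 116.19
-4.98 -0.153 116.19
-4.3 -0.14 116.18
-4.31 -0.13 116.13
```

Emit:
arm_command:
  targets:
    - [0, 0, -0.04, 0, 0, 0, 0]
    - [0, 0, -0.04, 0, 0, 0, 0]

```text
t: 13.25
ee_pos: [566.6, 161.4, 116.1]
tool_rot: [0.786, 3.041, 0.001]
ft_force: [-1.6, -2.0, -3.6]
gripper_width: 36.0
grip_force: 63.7
```

```bash
python3 st.py; python3 - <<'E'
from h import *
for i in range(6):
    manip.snapshot('side'); s=manip.read_state(); print(s['ft_force'].round(2),s['ft_torque'][2].round(3),s['ee_pos'][2].round(2))
E
```

```text
13.25 q6 -0.85 [566.58 161.38 116.14] tooly 2.636 F [-1.63 -2.   -3.6 ] Ftool [ 0.46 -2.54  3.6 ] T [-0.036  0.309 -0.344] 36.0 63.7
[-2.31 -1.5  -3.71] -0.221 116.17
[-2.69 -2.65 -3.19] -0.008 116.16
[-1.65 -1.25 -3.29] -0.039 116.14
[-1.47 -0.85 -2.04] -0.006 116.12
[-1.33 -1.36 -2.11] -0.075 116.13
[-1.64 -2.02 -1.95] -0.076 116.13
```

Emit:
arm_command:
  targets:
    - [0, 0, 0, 2.9, 2.76, 0, 0]
    - [0, 0, 0, 2.9, 2.76, 0, 0]
    - [0, 0, 0, 2.9, 2.76, 0, 0]
    - [0, 0, 0, 2.9, 2.76, 0, 0]
    - [0, 0, 0, 2.9, 2.76, 0, 0]

```text
t: 14.05
ee_pos: [560.4, 180.9, 116.1]
tool_rot: [0.786, 3.041, 0.001]
ft_force: [1.4, -1.4, 0.1]
gripper_width: 36.1
grip_force: 63.9
```

```bash
python3 st.py
```

```text
14.05 q6 -0.815 [560.44 180.87 116.06] tooly 2.636 F [ 1.45 -1.44  0.1 ] Ftool [-1.96 -0.55 -0.1 ] T [-0.058 -0.106 -0.151] 36.1 63.9
```

Emit:
arm_command:
  targets:
    - [0, 0, 0, 2.9, 2.76, 0, 0]
    - [0, 0, 0, 2.9, 2.76, 0, 0]
    - [0, 0, 0, 2.9, 2.76, 0, 0]
    - [0, 0, 0, 2.9, 2.76, 0, 0]
    - [0, 0, 0, 2.9, 2.76, 0, 0]
    - [0, 0, 0, 2.9, 2.76, 0, 0]
    - [0, 0, 0, 2.9, 2.76, 0, 0]

```text
t: 14.75
ee_pos: [552.1, 207.5, 116.0]
tool_rot: [0.786, 3.041, 0.001]
ft_force: [4.9, 0.1, 2.4]
gripper_width: 36.3
grip_force: 64.1
```

```bash
python3 st.py
```

```text
14.75 q6 -0.768 [552.06 207.52 115.99] tooly 2.636 F [4.9  0.07 2.38] Ftool [-4.25  2.44 -2.37] T [ 0.186 -0.764 -0.092] 36.3 64.1
```

Emit:
arm_command:
  targets:
    - [0, 0, 0, 2.9, 2.76, 0, 0]
    - [0, 0, 0, 2.9, 2.76, 0, 0]
    - [0, 0, 0, 2.9, 2.76, 0, 0]
    - [0, 0, 0, 2.9, 2.76, 0, 0]
    - [0, 0, 0, 2.9, 2.76, 0, 0]
    - [0, 0, 0, 2.2, 2.1, 0, 0]
    - [0, 0, 0, 1.45, 1.38, 0, 0]
    - [0, 0, 0, 0, 0, 0, 0]

```text
t: 15.55
ee_pos: [544.5, 231.7, 116.0]
tool_rot: [0.786, 3.041, 0.001]
ft_force: [4.4, 2.2, 2.2]
gripper_width: 36.6
grip_force: 64.2
```

```bash
python3 st.py
```

```text
15.55 q6 -0.725 [544.52 231.68 116.02] tooly 2.636 F [4.39 2.18 2.19] Ftool [-2.79  4.04 -2.18] T [ 0.611 -0.762 -0.16 ] 36.6 64.2
```

Emit:
arm_command:
  targets:
    - [0, 0, 0, 1.2, 1.53, -0.2, 0]
    - [0, 0, 0, 1.45, 1.38, 0, 0]
    - [0, 0, 0, 0.7, 0.7, 0, 0]
    - [0, 0, 0, 0, 0, 0, 0]

```text
t: 15.95
ee_pos: [543.1, 236.1, 116.0]
tool_rot: [-0.786, -3.042, -0.001]
ft_force: [3.2, 2.8, 2.5]
gripper_width: 36.5
grip_force: 64.1
```

```bash
python3 st.py
```

```text
15.95 q6 -0.717 [543.14 236.14 116.  ] tooly 2.636 F [3.18 2.75 2.54] Ftool [-1.45  3.95 -2.54] T [ 0.611 -0.596 -0.118] 36.5 64.1
```

Emit:
arm_command:
  targets:
    - [0, 0, 0, 0.5, 0.5, 0, 0]
    - [0, 0, 0, 0.4, 0.4, 0, 0]
    - [0, 0, 0, 0, 0, 0, 0]

```text
t: 16.25
ee_pos: [542.9, 237.1, 116.0]
tool_rot: [0.786, 3.042, 0.0]
ft_force: [4.1, 0.2, 1.6]
gripper_width: 36.0
grip_force: 64.1
```

```bash
python3 st.py
```

```text
16.25 q6 -0.715 [542.86 237.08 116.01] tooly 2.636 F [4.06 0.23 1.61] Ftool [-3.44  2.17 -1.61] T [ 0.315 -0.648 -0.119] 36.0 64.1
```

Emit:
arm_command:
  targets:
    - [0, 0, 0, 0.3, 0.5, 0, 0]
    - [0, 0, 0, 0.3, 0.4, 0, 0]
    - [0, 0, 0, 0, 0, 0, 0]

```text
t: 16.55
ee_pos: [542.8, 237.5, 116.0]
tool_rot: [-0.786, -3.041, 0.002]
ft_force: [1.9, -4.5, 4.2]
gripper_width: 36.3
grip_force: 64.3
```

```bash
python3 st.py
```

```text
16.55 q6 -0.713 [542.78 237.55 115.98] tooly 2.636 F [ 1.86 -4.52  4.2 ] Ftool [-3.82 -3.05 -4.19] T [-0.497 -0.534 -0.149] 36.3 64.3
```

Emit:
arm_command:
  targets:
    - [0, 0, 0, 0.3, 0.4, 0, 0]
    - [0, 0, 0, 0, 0, 0, 0]

```text
t: 16.75
ee_pos: [542.8, 237.6, 115.9]
tool_rot: [-0.787, -3.041, 0.003]
ft_force: [2.8, -8.7, 5.4]
gripper_width: 36.1
grip_force: 64.4
```

```bash
python3 st.py
```

```text
16.75 q6 -0.712 [542.77 237.6  115.94] tooly 2.635 F [ 2.77 -8.67  5.42] Ftool [-6.62 -6.25 -5.4 ] T [-1.086 -0.569 -0.072] 36.1 64.4
```

Emit:
arm_command:
  targets:
    - [0, 0, 0, -0.3, -0.3, 0, 0]
    - [0, 0, 0, 0, 0, 0, 1]
    - [0, 0, 0, 0, 0, 0, 1]
    - [0, 0, 0, 0, 0, 0, 1]
    - [0, 0, 0, 0, 0, 0, 1]
    - [0, 0, 0, 0, 0, 0, 1]
    - [0, 0, 0, 0, 0, -15, 1]
    - [0, 0, 0, 0, 0, -35, 1]
    - [0, 0, 0, 0, 0, -35, 1]
    - [0, 0, 0, 0, 0, -35, 1]
    - [0, 0, 0, 0, 0, -10, 1]
    - [0, 0, 0, 0, 0, 0, 1]
    - [0, 0, 0, 0, 0, 0, 1]

```text
t: 18.05
ee_pos: [542.5, 238.1, 245.2]
tool_rot: [-0.786, -3.041, 0.001]
ft_force: [0.1, -0.4, 0.4]
gripper_width: 85.3
grip_force: 0.0
```

```bash
python3 st.py; python3 - <<'E'
from h import *
snap('side','s3.png');snap('scene','c3.png');snap('wrist','w3.png')
b=cv2.imread('pics/side3.png') if 0 else cv2.imread('pics/s3.png')
a=cv2.imread('pics/c3.png')[170:340,250:410]
cv2.imwrite('pics/m3.png',np.hstack([cv2.resize(a,(376,400)),cv2.resize(b[190:310,270:390],(400,400))]))
E
```

```text
18.05 q6 -0.713 [542.5 238.1 245.2] tooly 2.636 F [ 0.14 -0.42  0.44] Ftool [-0.33 -0.3  -0.44] T [ 0.047  0.01  -0.009] 85.3 0.0
```

View pics/m3.png

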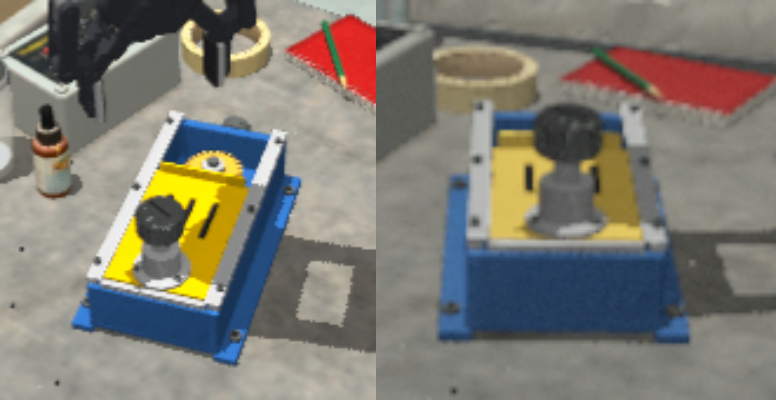

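View pics/w3.png

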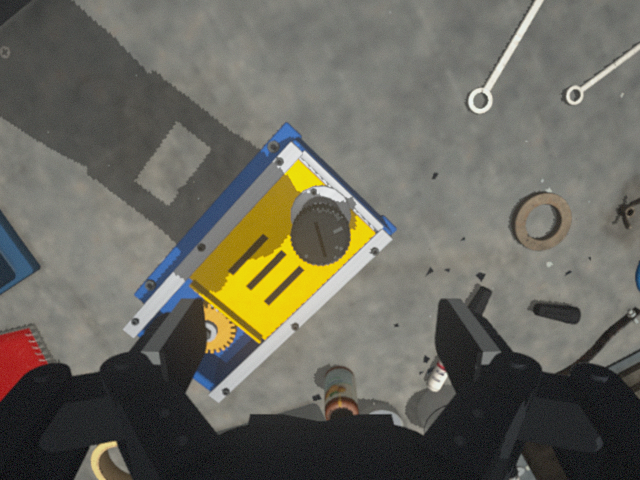

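The guard is at its end stop with the gear exposed. The knob stands up out of the collar at about (319,235) in the wrist view, and the bystanders have not moved.

```bash
python3 -c "
from rig import manip
print(manip.hand_in())"
```

```text
the job is handed in; nothing more can be done
None
```

The job is handed in: the screw is wound out until the thread took most of the load (hand pull fell from about 12.5 N to 2 N) and stays out by itself. The guard is slid about 80 mm to its end stop and released, and nothing else was touched. It took about 18 s; I don't have the judge's result.

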